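# Reset the stop and present the ball bar to the scanner

### The arm

A 6-joint arm with a two-finger parallel gripper is mounted at the origin on the work surface. World frame = base frame: x ahead of the robot, y to its left, z up, the work surface at z = 0. Lengths are in m, angles in rad, forces in N, time in s.
With the tool pointing down it reaches from about 0.375 to 0.9 m from the base axis. Payload 3.1 kg.
Tool frame: the origin (TCP) lies at the very end of the fingers, on their centre line; the grasp point (between the pads) lies 19 mm behind it; z points along the fingers, y is the line along which they close (so a half turn about z gives the same grasp; the last joint's range is limited). The gripper opens to 87 mm and grips with 3 to 60 N. Pads are 19 mm wide; open, the fingers measure 117 mm over their backs; the gripper's body (75 mm by 190 mm) begins 51 mm behind the grasp point.
Start: joints at [1.141, 0.527, 1.433, -0, 1.181, -0.178], TCP at [0.156, 0.605, 0.223] pointing down, gripper open.
Joint ranges: [-3.08, 3.08], [-0.75, 2.2], [0.22, 2.44], [-1.43, 4.57], [0, 2.65], [-2.85, 2.85]. Speed limits (rad/s): [2.79, 2.79, 3.14, 3.14, 3.14, 3.14].

### API

Orientations are given as a unit quaternion [x, y, z, w].
In Python, from rig import robot gives the robot as it stands. The module is installed in compiled form; this text tells all that it offers.
- The arm moves only by the tool servo_tool, never from a script. Its argument "rows" is one flat list of numbers, 5 for each row, row after row: the closure, from -1 (fully open) to 1 (shut), so that 0 is half open, then the shift along the tool's x, y, z in m, then the turn about the tool's z in degrees. A call has 1 to 5 rows; each row shifts and turns the commanded pose from where the row before left it, along the tool's axes as they then stand; what a row does not reach is not made up. A row lasts 1/12 s, in which the tool goes at most 41.7 mm and 7.16 degrees, less where a joint would pass 70% of its speed; a pose out of reach is approached as far as the arm can. A call with a gripper value outside its range is refused whole. The fingers move at their own pace and stop on an object; "newtons" is the grip in N (left out, the last holds). Time passes only in rows, so rows that do not move let the fingers close. It gives the time, the measured TCP pose, the force, the opening and the grip force at its end, in the units of the state.
- robot.get_obs(): the state, without advancing time (a new reading comes with each control period).
- robot.camera(name): name is "side" or "top" or "wrist"; returns a dict with "pixels" (480x640x3 uint8, red, green, blue), "intrinsics" (3x3 intrinsics, pixels), "rvec" (rotation vector, rad) and "tvec" (3), from world to camera coordinates, as OpenCV has them; the wrist camera has in their place "mount" (4x4, takes a point from camera to tool coordinates, whose origin is the TCP and whose axes are the flange's). Camera axes: x right, y down, z forward; pixel columns grow to the right and rows downward; lengths in m; the calibration is good to about 2 mm. A picture is of the moment at which its call begins: read the wrist's pose just before it. There is no depth.
- robot.hand_in(): hands the job in; it is judged then, once.
Trained networks look in a picture, given as the dict that the camera call returned (one of the last four; its "shot" number tells which), for a name from the list of things; names that differ only in an ending like _2 or _b are one class to them, and where a whole thing is asked for, a point or a joint stands for the part that bears it (a point fixed in the world has none). Each returns a list of dicts, best first, with "score" (0 to 1); they miss things now and then, are a little off and sometimes report something else, mostly with a low value. They report only what shows in the picture. A call takes as long as a camera call. They do not tell look-alikes from the thing itself.
- robot.spot_in(picture, query): "at" ([x, y, z] in m, in world coordinates, good to about 4 mm: the middle of the surface that is visible of it).
- robot.outline_of(picture, query): "region" (480x640 bool, what is visible of it).
- robot.place_of(picture, query): "at" ([x, y, z] in m, in world coordinates, good to about 4 mm: a listed point, or the origin of a listed thing).
The state is a dict: "time": time; "q": joint angles; "joint_velocities": joint speeds; "joint_torque": joint torques, N m; "position": TCP position; "tool_rot": TCP orientation; "ft_force": force on the tool from outside, world axes, zero at the start; "moment": the same for the moment, N m; "grip_width": finger opening in m; "grip_force": force on a finger pad.
Only numpy, scipy, OpenCV 4.12 (cv2) and the standard library are available. Lean on these libraries where they do the work, as an engineer would, in place of code of your own. Each camera call takes 0.05 s, during which the arm holds its last target. There are 200 camera calls.

### The job

Do the scanner's start-up check: press the mushroom stop fully down, let it spring back up, and twist its head clockwise (seen from above) as far as it goes to reset it. Then take the ball bar (the bar with a ball at each end, not the plain one) by the collar in its middle, lift it out of its cradle, level all the way, to about 20 cm above the table, and finish there still holding it level and motionless in the air; do not put it down or let go. Leave the plain bar and all the other things on the table where they are.

Things in the scene. Friction and masses are not known exactly. Their poses are not given: they have to be found in the camera images.
- stop_mid (a point): centre of the head of the mushroom stop, half-way up the head. The head is a round cap 42 mm across and 22 mm thick (its top is 12 mm above this point, its underside 10 mm below) on a thin stem, on top of a fixed white box 80 x 80 mm and 45 mm high; this point is 82 mm above the table with the head up, 37 mm above the box's top. Head up or down, the cap can be gripped across its rim from above in any direction.
- stop_plunger (a joint): how far the mushroom head is pressed down: 0 up, 0.006 m fully down; a spring needs about 1.5 N to start and 5 N fully down, and lifts it again when let go
- stop_head (a joint): turn of the mushroom head about the vertical, rad: grows clockwise seen from above, end stop at 0.9; light friction (0.05 N m), it stays where it is left
- ball_bar_mid (a point): centre of the ball bar, on its axis in the middle of its collar and at its centre of mass, the place to grip it; x along the bar. A round steel bar 18 mm thick with a round aluminium collar in the middle, 30 mm in diameter and 50 mm long, and at each end a white ball of 32 mm diameter centred 125 mm from the middle (282 mm overall). About 0.35 kg. It lies level in one of the two cradles with its axis 85 mm above the table.
- ball_bar: the same ball bar; origin and axes as ball_bar_mid
- plain_bar_mid (a point): centre of the plain bar, to be left alone: same bar and collar, but flat ends with no balls, 260 mm long; it lies in the other cradle
- plain_bar: the same plain bar; origin and axes as plain_bar_mid
- cradle_b: an equal fixed cradle that carries the plain bar; origin under the plate's centre
- stop_box: the fixed box of the mushroom stop, 80 x 80 x 45 mm; origin under its centre
- pin_gauge: a 50 mm tall, 22 mm thick upright steel pin, bystander; origin under its foot
- ring_gauge: a flat steel ring 36 mm across and 16 mm high, bystander; origin under its centre
- gauge_block: a steel block 35 x 60 x 30 mm, bystander; origin under its centre
- hex_driver: a screwdriver lying on the table, bystander
- cradle_a: fixed cradle that carries the ball bar at the start: base plate 190 x 70 x 10 mm with two V rests, 14 mm long and 46 mm wide, centred 75 mm either side of its middle along its x, reaching 6 mm above the axis of the bar; the bar lifts straight up out of them; origin under the plate's centre
Mind the look-alikes: they are no part of the job. Leave any turquoise look-alike of the cradle_b alone.

How it is judged:
On the way, in this order (a step that is already met when the one before it is completed fails the run):
1. the mushroom stop is pressed down (value of joint stop_plunger above 0.0045 m), for 0.1 s.
2. its head is up again and twisted clockwise to reset (value of joint stop_head above 0.7 rad and value of joint stop_plunger below 0.002 m), for 0.1 s.
3. the ball bar is held level and steady in the air, clear of its cradle (height (world z) of ball_bar_mid between 0.15 and 0.32 m and angle between ball_bar_mid's own x axis and vertical between 1.4708 and 1.6708 rad and linear speed of ball_bar below 0.03 m/s and angular speed of ball_bar below 0.2 rad/s and contact force between ball_bar and the fingers above 2 N and distance between the grasp point and ball_bar_mid below 0.035 m and contact force between ball_bar and cradle_a below 0.05 N and contact force between ball_bar and cradle_b below 0.05 N and contact force between ball_bar and plain_bar below 0.05 N and contact force between ball_bar and stop_box below 0.05 N), for 0.5 s.
At the end, for the whole second after the job is handed in: ball bar gripped by its collar (grasp point within 35 mm of its centre), centre 0.15 to 0.32 m up, axis level within 0.1 rad, under 0.03 m/s and 0.2 rad/s, touching no cradle, plain bar or stop; stop head up (within 2 mm) and turned past 0.7 rad (all of step 2 and all of step 3); the arm keeps its last pose, push and grip.
It fails at once if the ball bar is tipped more than about 20 degrees from level (not (angle between ball_bar_mid's own x axis and vertical between 1.2208 and 1.9208 rad)).
It fails at once if the plain bar is moved more than 2 cm (distance of plain_bar_mid from where it was at the start of the episode above 0.02 m).
It fails at once if a bystander is pushed more than 3 cm or knocked over (distance of any of pin_gauge, ring_gauge, gauge_block, hex_driver from where it was at the start of the episode above 0.03 m or angle between pin_gauge's own z axis and vertical above 0.5 rad).
It also fails if it takes over 58 s, if anything falls off the work surface, if the arm or the gripper's body presses on something with over 40 N, if the wrist force passes 120 N, or if a joint passes its speed limit or range.

## Working session

There is one attempt and no reset: what is moved stays moved. The work goes in short steps, Python scripts to look and compute and a tool call to move; the robot and the scene stay as the last step left them, time stands still between calls to the robot, and variables do not carry over. Pictures are saved under pics/ and viewed, at most 10 in all, crops included, and the job is handed in when it is done.

Besides the shell and the picture viewer there is one more tool, called after "Emit:" by a JSON object that holds its "api" and its "payload", one argument or row to a line. servo_tool: Moves the arm, as the interface text tells. Its arguments: {"type":"object","properties":{"rows":{"type":"array","items":{"type":"number"}},"newtons":{"type":"number"}},"required":["rows"]}

```bash
mkdir -p pics
cat > h.py <<'E'
from rig import robot
import numpy as np, cv2
from scipy.spatial.transform import Rotation as R
E
python3 - <<'E'
from h import *
o=robot.get_obs(); print(o)
for n in ("top","side"):
    p=robot.camera(n); cv2.imwrite(f"pics/{n}0.png",p["pixels"][:,:,::-1])
    K=p["intrinsics"]
    for q in ("stop_mid","ball_bar_mid","plain_bar_mid","cradle_a","stop_box","pin_gauge","ring_gauge","gauge_block","hex_driver"):
        for d in robot.place_of(p,q)[:4]:
            a=np.array(d["at"]); uv=cv2.projectPoints(a.reshape(1,3),np.array(p["rvec"]),np.array(p["tvec"]),K,None)[0].ravel()
            print(n,q,round(d["score"],2),a.round(3),uv.round())
E
```

```text
{'time': 0.0, 'q': array([ 1.14050773e+00,  5.28481698e-01,  1.43390166e+00, -1.53308741e-05,
        1.18134333e+00, -1.78548473e-01]), 'joint_velocities': array([ 0.00040802,  0.00075011, -0.0013177 , -0.00100114,  0.00108381,
       -0.00206012]), 'joint_torque': array([ 6.95290873e-04, -4.40049934e+01, -1.76592529e+01,  6.35238597e-02,
        5.79827616e-02, -1.54739878e-04]), 'position': array([0.15538126, 0.60463485, 0.22156227]), 'tool_rot': array([ 1.25534991e-01,  9.92088619e-01, -1.02008008e-03, -3.13063157e-04]), 'ft_force': array([-0.50834637,  1.61334437,  0.28191138]), 'moment': array([-0.01420645,  0.02723486,  0.04907819]), 'grip_force': 0.0, 'grip_width': 0.08695354141355788}
top stop_mid 0.55 [0.589 0.254 0.081] [221. 191.]
top ball_bar_mid 0.67 [0.508 0.029 0.083] [307. 221.]
top plain_bar_mid 0.65 [ 0.533 -0.315  0.086] [440. 210.]
top cradle_a 0.91 [ 0.532 -0.314  0.001] [431. 218.]
top cradle_a 0.9 [ 0.265 -0.494  0.002] [503. 314.]
top cradle_a 0.71 [ 0.507  0.025 -0.005] [309. 227.]
top cradle_a 0.63 [ 0.285 -0.189  0.   ] [389. 308.]
top stop_box 0.65 [0.57 
[... 294 characters left out ...]
ide stop_mid 0.43 [ 0.534 -0.317  0.085] [313. 155.]
side stop_mid 0.24 [0.57  0.127 0.001] [254. 304.]
side ball_bar_mid 0.8 [0.501 0.028 0.089] [293. 250.]
side plain_bar_mid 0.6 [ 0.534 -0.319  0.087] [313. 154.]
side cradle_a 0.78 [ 0.273 -0.49   0.001] [415. 153.]
side cradle_a 0.74 [ 0.534 -0.32  -0.001] [314. 180.]
side cradle_a 0.72 [ 0.285 -0.185 -0.002] [397. 227.]
side cradle_a 0.57 [0.503 0.024 0.001] [294. 274.]
side stop_box 0.69 [0.595 0.256 0.   ] [225. 350.]
side pin_gauge 0.56 [ 0.645 -0.13   0.001] [255. 221.]
side ring_gauge 0.76 [0.572 0.125 0.   ] [253. 303.]
side gauge_block 0.75 [ 0.46   0.447 -0.001] [261. 450.]
side hex_driver 0.59 [ 0.509 -0.504  0.002] [336. 140.]
```

View pics/top0.png

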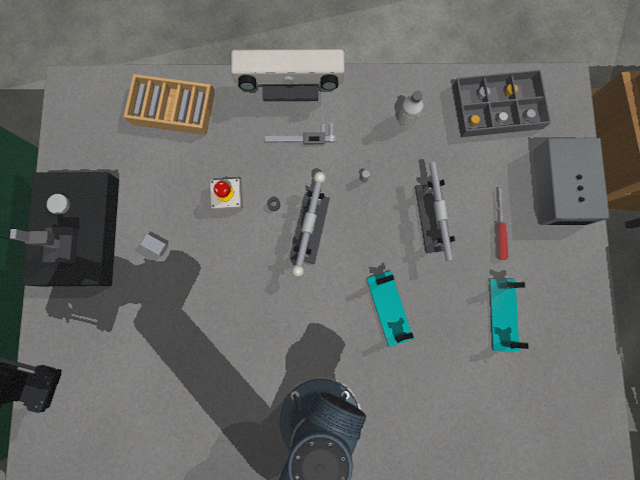

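View pics/side0.png

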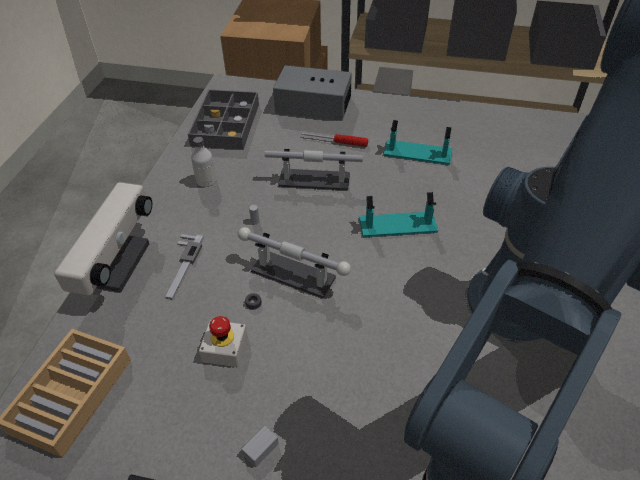

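Top view: the ball bar lies at about (310,222), with white balls at (319,177) and (298,271). The plain bar is at (440,210), and the two turquoise cradles at (390,308) and (505,314) are empty look-alikes. The stop is at (222,190). Only the bar at (310,222) has balls at its ends, so I'll confirm it in a crop.

```bash
cat >> h.py <<'E'
def ray(p,uv,z):
    Rm=cv2.Rodrigues(np.array(p["rvec"]))[0]; t=np.array(p["tvec"]).ravel(); c=-Rm.T@t
    d=Rm.T@np.linalg.inv(p["intrinsics"])@[*uv,1]; return c+d*(z-c[2])/d[2]
def togo(w,yawdeg=None):
    o=robot.get_obs(); r=R.from_quat(o["tool_rot"])
    print("t",o["time"],"pos",o["position"].round(4),"tool shift mm",(1e3*r.inv().apply(np.array(w)-o["position"])).round(1))
    y=r.as_matrix()[:,1]; print("y axis world deg",np.degrees(np.arctan2(y[1],y[0])).round(1),"q6",o["q"][5].round(2),"z",r.as_matrix()[:,2].round(4))
E
python3 - <<'E'
from h import *
p=robot.camera("top"); s=robot.camera("side")
cv2.imwrite("pics/crop.png",cv2.resize(np.hstack([p["pixels"][140:290,270:470],s["pixels"][140:290,220:420]])[:,:,::-1],None,fx=2,fy=2,interpolation=cv2.INTER_CUBIC))
for q,P in (("top",p),("side",s)):
    m=max(robot.outline_of(P,"ball_bar"),key=lambda d:d["score"])["region"]
    ys,xs=np.nonzero(m); print(q,xs.mean(),ys.mean(),m.sum())
a,b=ray(p,(319,177),.085),ray(p,(298,271),.085)
print(a,b,(a+b)/2,np.linalg.norm(a-b),np.degrees(np.arctan2(*(a-b)[1::-1])))
a,b=ray(s,(244,233.5),.085),ray(s,(343.5,268),.085)
print(a,b,(a+b)/2,np.linalg.norm(a-b),np.degrees(np.arctan2(*(a-b)[1::-1])))
togo((.593,.254,.15))
E
```

```text
top 307.75295381310417 224.2062298603652 931
side 293.50210614995785 251.03454085930917 1187
[ 0.62492977 -0.00229146  0.085     ] [0.37865092 0.05269691 0.085     ] [0.50179035 0.02520272 0.085     ] 0.2523430112208219 -12.586376968449859
[ 0.62553765 -0.00320842  0.085     ] [0.38046829 0.05340398 0.085     ] [0.50300297 0.02509778 0.085     ] 0.25152326895040605 -13.007474666649482
t 1.2 pos [0.1557 0.6053 0.2225] tool shift mm [-511.  -231.2   72.5]
y axis world deg 75.6 q6 -0.18 z [-0. -0. -1.]
```

View pics/crop.png

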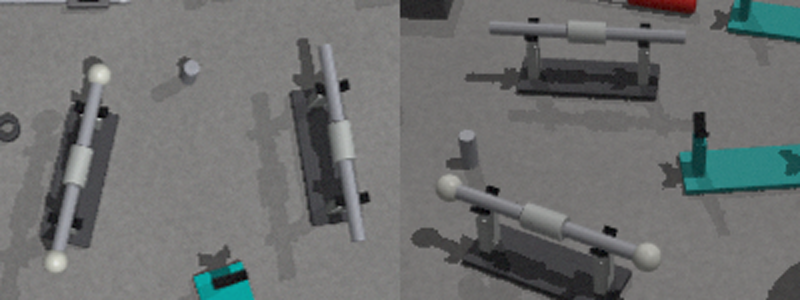

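The crop confirms it: the left bar has white balls at both ends and sits in a dark cradle, while the right one has plain flat ends. Heading to the stop with the fingers closed.

Emit:
{"api": "servo_tool", "payload": {
  "rows": [1,-0.0365,-0.0165,0,0,1,-0.0365,-0.0165,0,0,1,-0.0365,-0.0165,0,0,1,-0.0365,-0.0165,0,0,1,-0.0365,-0.0165,0,0],
  "newtons": 20
}}

```text
time: 1.62
position: [0.3129, 0.4788, 0.2227]
tool_rot: [0.125, 0.992, 0.0, 0.0]
ft_force: [1.2, 0.7, -0.1]
grip_width: 0.0615
grip_force: 0.0
```

Emit:
{"api": "servo_tool", "payload": {
  "rows": [1,-0.0365,-0.0165,0,0,1,-0.0365,-0.0165,0,0,1,-0.0365,-0.0165,0,0,1,-0.0365,-0.0165,0,0,1,-0.0365,-0.0165,0,0]
}}

```text
time: 2.03
position: [0.4694, 0.3531, 0.2227]
tool_rot: [0.126, 0.992, 0.0, 0.0]
ft_force: [-0.1, 0.8, -0.6]
grip_width: 0.0282
grip_force: 0.0
```

Emit:
{"api": "servo_tool", "payload": {
  "rows": [1,-0.0365,-0.0165,0.01,0,1,-0.0365,-0.0165,0.01,0,1,-0.0365,-0.0165,0.01,0,1,-0.0365,-0.0165,0.01,0,1,0,0,0,0]
}}

```text
time: 2.45
position: [0.599, 0.2485, 0.1805]
tool_rot: [0.129, 0.992, -0.001, 0.002]
ft_force: [0.0, 0.7, -0.4]
grip_width: 0.002
grip_force: 0.0
```

Run:
```python
from h import *
for n in ("wrist","top"):
    p=robot.camera(n); cv2.imwrite(f"pics/{n}1.png",p["pixels"][:,:,::-1])
    for q in ("stop_mid","stop_box"):
        for d in robot.place_of(p,q)[:2]: print(n,q,round(d["score"],2),np.round(d["at"],4))
togo((.593,.254,.1))
```

```text
wrist stop_mid 0.9 [0.5959 0.2519 0.0833]
wrist stop_box 0.82 [0.5988 0.2549 0.004 ]
top stop_mid 0.72 [0.5916 0.2534 0.0845]
top stop_box 0.87 [ 0.5966  0.2535 -0.0009]
top stop_box 0.51 [ 0.5326 -0.3143  0.085 ]
t 2.75 pos [0.5919 0.2554 0.183 ] tool shift mm [-1.4 -1.1 83. ]
y axis world deg 75.7 q6 -1.09 z [-2.e-04  2.e-04 -1.e+00]
```

View pics/wrist1.png

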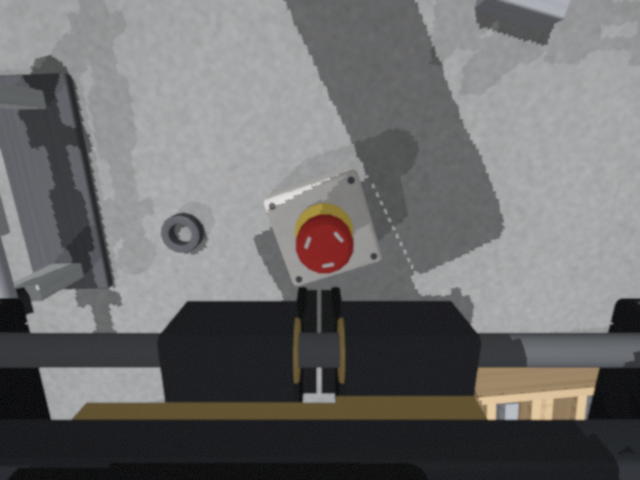

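The wrist view shows the cap at (324,244), directly ahead of the closed fingers (318,300), with nothing between them. Descending to press.

Emit:
{"api": "servo_tool", "payload": {
  "rows": [1,-0.003,-0.001,0.03,0,1,0,0,0.03,0,1,0,0,0.024,0,1,0,0,0.005,0,1,0,0,0.0035,0]
}}

```text
time: 3.17
position: [0.5936, 0.2534, 0.0897]
tool_rot: [0.125, 0.992, -0.001, -0.002]
ft_force: [-2.5, -0.5, 5.3]
grip_width: 0.0004
grip_force: 1.9
```

Emit:
{"api": "servo_tool", "payload": {
  "rows": [1,0,0,0.002,0,1,0,0,0.001,0,1,0,0,0,0]
}}

```text
time: 3.42
position: [0.5961, 0.2533, 0.0889]
tool_rot: [0.125, 0.992, 0.001, 0.001]
ft_force: [-2.3, 0.7, 4.6]
grip_width: 0.0002
grip_force: 2.1
```

Emit:
{"api": "servo_tool", "payload": {
  "rows": [1,0,0,0.002,0,1,0,0,0.0015,0,1,0,0,0,0,1,0,0,0,0]
}}

```text
time: 3.75
position: [0.5966, 0.2533, 0.0879]
tool_rot: [0.126, 0.992, 0.001, 0.002]
ft_force: [-5.9, 0.2, 17.7]
grip_width: 0.0002
grip_force: 9.0
```

Emit:
{"api": "servo_tool", "payload": {
  "rows": [-0.6,0,0,-0.02,0,-0.6,0,0,-0.02,0,-0.6,0,0,0,0,-0.6,0,0,0,0,-0.6,0,0,0,0]
}}

```text
time: 4.17
position: [0.5958, 0.2523, 0.1233]
tool_rot: [0.126, 0.992, -0.0, 0.0]
ft_force: [-0.2, -0.8, -0.2]
grip_width: 0.0262
grip_force: 0.0
```

Run:
```python
from h import *
for n in ("side","top"):
    p=robot.camera(n)
    for d in robot.place_of(p,"stop_mid")[:1]: print(n,round(d["score"],2),np.round(d["at"],4))
togo((.595,.2535,.065)); print(robot.get_obs()["grip_width"])
```

```text
side 0.67 [0.5952 0.2526 0.0843]
t 4.3667 pos [0.595  0.2523 0.1222] tool shift mm [ 0.2  1.2 57.2]
y axis world deg 75.6 q6 -1.09 z [-2.1e-03 -5.0e-04 -1.0e+00]
0.04167428193611508
```

Emit:
{"api": "servo_tool", "payload": {
  "rows": [-0.6,0,0.001,0,0,-0.6,0,0,0,0,-0.6,0,0,0,0,-0.6,0,0,0.01,0,-0.6,0,0,0.01,0]
}}

```text
time: 4.78
position: [0.5964, 0.2536, 0.1034]
tool_rot: [0.126, 0.992, 0.0, 0.001]
ft_force: [-0.1, -0.1, -0.3]
grip_width: 0.0683
grip_force: 0.0
```

Emit:
{"api": "servo_tool", "payload": {
  "rows": [-0.6,0,0,0.02,0,-0.6,0,0,0.015,0,1,0,0,0,0,1,0,0,0,0,1,0,0,0,0],
  "newtons": 15
}}

```text
time: 5.2
position: [0.5962, 0.2536, 0.0686]
tool_rot: [0.126, 0.992, 0.0, 0.0]
ft_force: [-0.3, 0.5, 1.2]
grip_width: 0.0569
grip_force: 0.0
```

Emit:
{"api": "servo_tool", "payload": {
  "rows": [1,0,0,0,0,1,0,0,0,0]
}}

```text
time: 5.37
position: [0.5967, 0.2537, 0.0696]
tool_rot: [0.126, 0.992, 0.0, 0.001]
ft_force: [0.5, 0.6, -1.6]
grip_width: 0.044
grip_force: 0.0
```

Emit:
{"api": "servo_tool", "payload": {
  "rows": [1,0,0,0,0,1,0,0,0,0,1,0,0,0,7,1,0,0,0,7,1,0,0,0,7]
}}

```text
time: 5.78
position: [0.5964, 0.253, 0.0692]
tool_rot: [0.307, 0.952, -0.0, 0.001]
ft_force: [0.1, -2.7, 1.2]
grip_width: 0.0413
grip_force: 15.0
```

Emit:
{"api": "servo_tool", "payload": {
  "rows": [1,0,0,0,7,1,0,0,0,7,1,0,0,0,7,1,0,0,0,7,1,0,0,0,5]
}}

```text
time: 6.2
position: [0.5959, 0.2532, 0.0691]
tool_rot: [0.564, 0.826, -0.0, 0.0]
ft_force: [-0.8, -0.5, 1.4]
grip_width: 0.0411
grip_force: 15.0
```

Emit:
{"api": "servo_tool", "payload": {
  "rows": [1,0,0,0,3,1,0,0,0,3,1,0,0,0,0]
}}

```text
time: 6.45
position: [0.5958, 0.2534, 0.069]
tool_rot: [0.605, 0.797, -0.0, 0.0]
ft_force: [-1.1, -2.0, 1.0]
grip_width: 0.0411
grip_force: 15.0
```

Run:
```python
from h import *
togo((.595,.2535,.065)); o=robot.get_obs(); print(o["moment"],o["ft_force"],o["grip_width"],o["grip_force"])
```

```text
t 6.45 pos [0.5958 0.2534 0.069 ] tool shift mm [ 0.3 -0.8  4. ]
y axis world deg 15.6 q6 -0.04 z [ 2.e-04 -5.e-04 -1.e+00]
[-0.24609102  0.16918544  0.25379985] [-1.10397685 -2.01428276  0.96121683] 0.04108388541935723 15.000540371693205
```

Emit:
{"api": "servo_tool", "payload": {
  "rows": [-0.6,0,0,0,0,-0.6,0,0,0,0,-0.6,0,0,0,0,-0.6,0,0,-0.01,0,-0.6,0,0,-0.02,0]
}}

```text
time: 6.87
position: [0.5939, 0.253, 0.0967]
tool_rot: [0.605, 0.796, -0.002, -0.002]
ft_force: [0.1, 0.1, -0.4]
grip_width: 0.0653
grip_force: 0.0
```

Emit:
{"api": "servo_tool", "payload": {
  "rows": [-0.6,0,0,-0.04,-7,-0.6,0,0,-0.04,-7,-0.6,0,0,-0.01,-7,-0.6,0,0,0,-7,-0.6,0,0,0,-7]
}}

```text
time: 7.28
position: [0.597, 0.2539, 0.1915]
tool_rot: [0.334, 0.942, 0.001, 0.002]
ft_force: [-0.8, -0.1, -0.3]
grip_width: 0.0696
grip_force: 0.0
```

Emit:
{"api": "servo_tool", "payload": {
  "rows": [-0.6,0,0,0,-7,-0.6,0,0,0,-7,-0.6,0,0,0,-7,-0.6,0,0,0,-3,-0.6,0,0,0,0]
}}

```text
time: 7.7
position: [0.596, 0.2536, 0.1893]
tool_rot: [0.134, 0.991, 0.0, 0.0]
ft_force: [0.4, -0.1, 0.7]
grip_width: 0.0693
grip_force: 0.0
```

Run:
```python
from h import *
p=robot.camera("wrist"); cv2.imwrite("pics/wrist2.png",p["pixels"][:,:,::-1])
togo((.5025,.025,.20))
for n in ("top","side"):
  p=robot.camera(n)
  for d in robot.place_of(p,"ball_bar_mid")[:1]: print(n,round(d["score"],2),np.round(d["at"],4))
```

```text
t 7.75 pos [0.596  0.2536 0.1892] tool shift mm [  29.  -245.3  -10.9]
y axis world deg 74.5 q6 -1.07 z [ 7.e-04  3.e-04 -1.e+00]
top 0.77 [0.5077 0.0263 0.0816]
side 0.74 [0.5028 0.0292 0.0886]
```

View pics/wrist2.png

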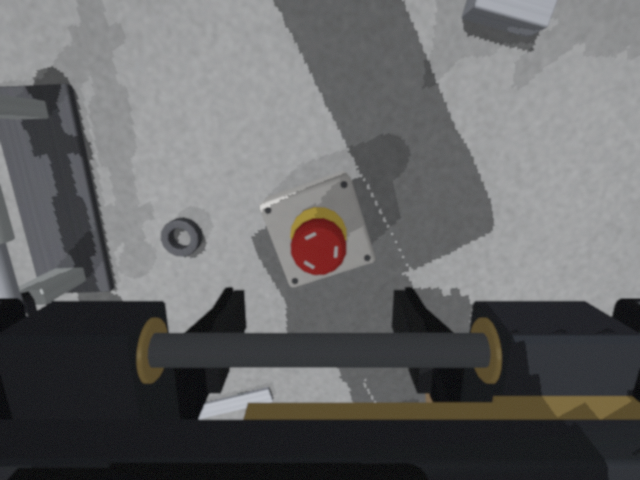

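The cap's marks have turned about 50° clockwise (the mark at (338,236) is now at (335,252), against the box), and the head is up. Moving over the ball bar.

Emit:
{"api": "servo_tool", "payload": {
  "rows": [-0.6,0,0,-0.01,-2.7,-0.6,0.0058,-0.0348,0,0,-0.6,0.0058,-0.0348,0,0,-0.6,0.0058,-0.0348,0,0,-0.6,0.0058,-0.0348,0,0]
}}

```text
time: 8.37
position: [0.5419, 0.1219, 0.1987]
tool_rot: [0.111, 0.994, -0.0, 0.0]
ft_force: [0.2, -1.5, -0.2]
grip_width: 0.07
grip_force: 0.0
```

Emit:
{"api": "servo_tool", "payload": {
  "rows": [-0.6,0.0058,-0.0348,0,0,-0.6,0.0058,-0.0348,0,0,-0.6,0.0058,-0.0348,0,0,-0.6,0,0,0,0,-0.6,0,0,0,0]
}}

```text
time: 8.78
position: [0.5024, 0.0234, 0.1989]
tool_rot: [0.113, 0.994, 0.0, 0.0]
ft_force: [0.1, 0.7, -0.4]
grip_width: 0.0694
grip_force: 0.0
```

Run:
```python
from h import *
togo((.5025,.025,.066))
o=robot.get_obs(); p=robot.camera("wrist"); cv2.imwrite("pics/wrist3.png",p["pixels"][:,:,::-1])
T=np.eye(4);T[:3,:3]=R.from_quat(o["tool_rot"]).as_matrix();T[:3,3]=o["position"]
C=np.linalg.inv(T@p["mount"])
for q in ("ball_bar_mid","stop_mid"):
  for d in robot.place_of(p,q)[:2]: print(q,round(d["score"],2),np.round(d["at"],4))
for w in ((.5025,.025,.085),(.6248,-.0027,.085),(.3795,.053,.085)):
    c=(C@[*w,1])[:3]; u=p["intrinsics"]@c; print(w,(u/u[2]).round(1)[:2])
```

```text
t 8.7833 pos [0.5024 0.0234 0.1989] tool shift mm [  0.3   1.5 132.9]
y axis world deg 77.0 q6 -1.52 z [ 3.e-04  3.e-04 -1.e+00]
ball_bar_mid 0.8 [0.5029 0.0222 0.0837]
stop_mid 0.68 [0.5978 0.2532 0.0812]
(0.5025, 0.025, 0.085) [319.7 244.5]
(0.6248, -0.0027, 0.085) [320.2 385. ]
(0.3795, 0.053, 0.085) [319.3  63.4]
```

View pics/wrist3.png

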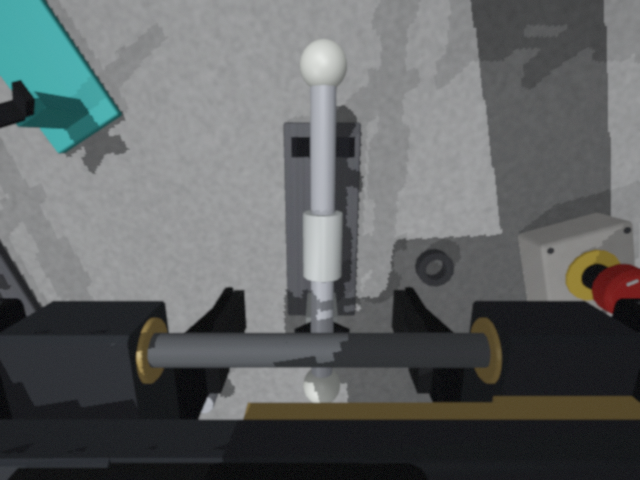

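The bar runs vertically in the picture: balls at (323,64) and (321,387), collar centre at (322,245). I predicted (319.7,244.5), so only a small +y correction is needed. Descending.

Emit:
{"api": "servo_tool", "payload": {
  "rows": [-0.6,0,0.0025,0.03,0,-0.6,0,0,0.03,0,-0.6,0,0,0.03,0,-0.6,0,0,0.025,0,-0.6,0,0,0.015,0]
}}

```text
time: 9.35
position: [0.5025, 0.029, 0.066]
tool_rot: [0.11, 0.994, 0.0, -0.002]
ft_force: [-0.4, 0.2, -0.4]
grip_width: 0.0696
grip_force: 0.0
```

Emit:
{"api": "servo_tool", "payload": {
  "rows": [-0.6,0,0,0.003,0,1,0,0,0,0,1,0,0,0,0,1,0,0,0,0,1,0,0,0,0],
  "newtons": 40
}}

```text
time: 9.77
position: [0.5042, 0.0274, 0.0668]
tool_rot: [0.111, 0.994, -0.0, 0.001]
ft_force: [0.6, 0.5, -1.1]
grip_width: 0.0508
grip_force: 0.0
```

Emit:
{"api": "servo_tool", "payload": {
  "rows": [1,0,0,0,0,1,0,0,0,0,1,0,0,0,0,1,0,0,0,0,1,0,0,0,0]
}}

```text
time: 10.18
position: [0.5033, 0.026, 0.0661]
tool_rot: [0.11, 0.994, -0.001, 0.0]
ft_force: [-1.7, -4.6, 3.4]
grip_width: 0.0289
grip_force: 40.0
```

Gripped: the opening reads 29 mm on the 30 mm collar. Lifting slowly at first, to a bar height of about 0.205 m.

Emit:
{"api": "servo_tool", "payload": {
  "rows": [1,0,0,0,0,1,0,0,-0.003,0,1,0,0,-0.006,0,1,0,0,-0.01,0,1,0,0,-0.012,0]
}}

```text
time: 10.6
position: [0.5023, 0.0276, 0.0967]
tool_rot: [0.111, 0.994, 0.0, -0.001]
ft_force: [1.2, -0.5, -3.8]
grip_width: 0.029
grip_force: 39.9
```

Emit:
{"api": "servo_tool", "payload": {
  "rows": [1,0,0,-0.014,0,1,0,0,-0.014,0,1,0,0,-0.014,0,1,0,0,-0.014,0,1,0,0,-0.012,0]
}}

```text
time: 11.02
position: [0.503, 0.0276, 0.166]
tool_rot: [0.111, 0.994, 0.0, 0.0]
ft_force: [0.6, -0.1, -3.3]
grip_width: 0.0288
grip_force: 39.9
```

Emit:
{"api": "servo_tool", "payload": {
  "rows": [1,0,0,-0.009,0,1,0,0,-0.006,0,1,0,0,-0.003,0,1,0,0,0,0,1,0,0,0,0]
}}

```text
time: 11.43
position: [0.5028, 0.0274, 0.1823]
tool_rot: [0.111, 0.994, 0.0, -0.0]
ft_force: [-0.2, -0.4, -4.5]
grip_width: 0.0291
grip_force: 39.9
```

Emit:
{"api": "servo_tool", "payload": {
  "rows": [1,0,0,0,0,1,0,0,0,0,1,0,0,0,0,1,0,0,0,0,1,0,0,0,0]
}}

```text
time: 11.85
position: [0.5031, 0.0273, 0.1823]
tool_rot: [0.111, 0.994, 0.0, -0.0]
ft_force: [0.4, 0.1, -2.7]
grip_width: 0.029
grip_force: 39.9
```

Emit:
{"api": "servo_tool", "payload": {
  "rows": [1,0,0,0,0,1,0,0,0,0,1,0,0,0,0,1,0,0,0,0,1,0,0,0,0]
}}

```text
time: 12.27
position: [0.5032, 0.0273, 0.1826]
tool_rot: [0.111, 0.994, 0.0, 0.0]
ft_force: [-0.4, -0.1, -3.0]
grip_width: 0.0287
grip_force: 39.9
```

Run:
```python
from h import *
o=robot.get_obs(); print(o["position"],o["ft_force"],o["moment"],o["joint_velocities"].round(3))
for n in ("side","top"):
  p=robot.camera(n)
  if n=="side": cv2.imwrite("pics/side4.png",p["pixels"][:,:,::-1])
  for q in ("ball_bar_mid","stop_mid","plain_bar_mid"):
    for d in robot.place_of(p,q)[:1]: print(n,q,round(d["score"],2),np.round(d["at"],4))
```

```text
[0.5032242  0.02729089 0.18259314] [-0.35704414 -0.10083519 -2.9818361 ] [-0.05410927  0.00338602 -0.01017999] [-0.    -0.001  0.001 -0.001 -0.     0.002]
side ball_bar_mid 0.62 [0.5028 0.0245 0.2042]
side stop_mid 0.83 [0.5948 0.2591 0.0794]
side plain_bar_mid 0.53 [ 0.5347 -0.3164  0.0879]
top stop_mid 0.58 [0.5925 0.2557 0.0815]
top plain_bar_mid 0.79 [ 0.5325 -0.3154  0.088 ]
```

View pics/side4.png

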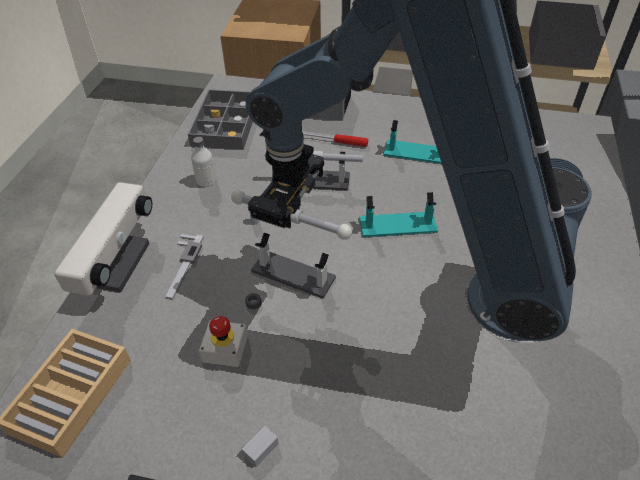

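The bar hangs in the gripper with balls at (238,198) and (344,230), well above its cradle at (293,272). The stop is up at (220,327). I'll check that it's level, then hand in.

Run:
```python
from h import *
p=robot.camera("side"); z=.2016
a,b=ray(p,(238,198),z),ray(p,(344.5,230),z)
print(a,b,np.linalg.norm(a-b),(a+b)/2)
if abs(np.linalg.norm(a-b)-.25)<.012: print(robot.hand_in())
```

```text
[0.62358686 0.00303326 0.2016    ] [0.38045567 0.05188434 0.2016    ] 0.24799033123561612 [0.50202127 0.0274588  0.2016    ]
the job is handed in; nothing more can be done
None
```

I pressed the mushroom stop fully down, let it spring up and twisted it clockwise to its end stop, then lifted the ball bar level to about 0.20 m. It was still held there, motionless, when I handed the job in; no verdict came back.

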